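# Press a cap strip home on a row of sample tubes

## Robot

A 7-joint arm with a two-finger parallel gripper is mounted at the origin on a cart in front of the work surface, level with it; the furniture and walls round the work are solid. World frame = base frame: x ahead of the robot, y to its left, z up, the work surface at z = 0. Lengths are in m, angles in rad, forces in N, time in s.
With the tool pointing down it reaches from about 0.4 to 0.875 m from the base axis. Payload 19.3 kg.
Tool frame: the origin (TCP) lies between the finger pads; the fingertips stand 17 mm ahead of it and the grasp point (between the pads) lies 2 mm behind it; z points along the fingers, y is the direction in which the jaws open and shut (so a half turn about z gives the same grasp; the last joint's range is limited). The gripper opens to 85 mm and grips with 20 to 120 N. Pads are 22 mm wide; open, the fingers measure 114 mm over their backs; the gripper's body (76 mm by 85 mm) begins 54 mm behind the grasp point. The pads swing forward as they close: fully open they stand 13 mm farther back than shut.
Start: joints at [1.161, 0.521, -0.036, 1.599, 0.021, 1.021, -0.113], TCP at [0.208, -0.589, 0.248] pointing down, gripper open.
Joint ranges: [-2.91, 2.91], [-0.3, 2.13], [-1.5, 1.42], [0.17, 2.43], [-1.26, 4.41], [0.16, 1.93], [-2.52, 2.52]. Speed limits (rad/s): [1.89, 1.89, 2.39, 2.39, 3.01, 3.01, 3.01].

## Interface

Orientations are given as a unit quaternion [w, x, y, z].
In Python, from rig import manip gives the robot as it stands.
- The arm moves only by the tool move_arm, never from a script. Its argument "series" is a list of rows, each a list of 7 numbers: the gripper command: -1 is fully open, 1 is shut, values between are in proportion, then the shift along the world's x, y, z in m, then the turn, a rotation vector about the world's x, y, z in degrees. A call has 1 to 20 rows; each row shifts and turns the commanded pose from where the row before left it; what a row does not reach is not made up. A row lasts 1/8 s, in which the tool goes at most 62.5 mm and 10.7 degrees, less where a joint would pass 70% of its speed; a pose out of reach is approached as far as the arm can. A call is refused whole if a number of a shift passes 0.0625 or a number of a turn 10.7, either way. A call with a gripper value outside its range is refused whole. The fingers move at their own pace and stop on an object; "newtons" is the grip in N (left out, the last holds). Time passes only in rows, so rows that do not move let the fingers close. It gives the time, the measured TCP pose, the force and the opening at its end, in the units of the state.
- manip.get_obs(): the state, without advancing time (a new reading comes with each control period).
- manip.camera(name): name is "scene" or "side" or "wrist"; returns the picture (384x512x3 uint8, red, green, blue); there is no depth.
- manip.camera_params(name): a dict with "fx", "fy", "cx", "cy" (pixels), "origin" and "rotation" of the camera in the world. Camera axes: x right, y up, looking along -z (the intrinsics and any distortion apply to the point x, -y, -z); pixel columns grow to the right and rows downward; lengths in m; the calibration is good to about 2 mm. A picture is of the moment at which its call begins: read the wrist's pose just before it. camera_params takes no time and is no camera call; for the wrist camera it gives the pose at the moment of the call.
- manip.sign_off(): hands the job in, once; it reports no verdict.
The state is a dict: "time_s": time; "joint_positions": joint angles; "dq": joint speeds; "joint_efforts": joint torques, N m; "position": TCP position; "eef_rot": TCP orientation; "contact_force": force on the tool from outside, world axes, zero at the start; "wrist_torque": the same for the moment, N m; "opening": finger opening in m.
Only numpy, scipy, OpenCV 4.12 (cv2) and the standard library are available. Lean on these libraries where they do the work, as an engineer would, in place of code of your own. Each camera call takes 0.05 s, during which the arm holds its last target. There are 200 camera calls.

## Task

The blue cap strip on the tube rack has only been set on its tubes and still stands proud of the other strips. With shut fingertips, work gently along it from one end to the other, without skipping ahead, pressing its eight caps down until every one is fully home, level with the caps of the other strips. Only press: do not pick up or pull at anything, do not shove the rack about, and leave the other things on the bench where they are.

Things in the scene. Friction and masses are not known exactly. Their poses are not given: they have to be found in the camera images.
- rack: Loose pale grey tube rack, 128 (x) x 86 (y) mm, deck 36 mm high, 0.6 kg. Origin: centre of its underside, z up. Strips of eight clear tubes (rims 50 mm above the worktop) stand across it along y. Cap strips in white, yellow, white and coral red at x = -49.5, -31.5, -13.5, +22.5 mm are home and fixed, tops 55 mm above the worktop; the blue one at x = +4.5 mm stands proud.
- cap_1_top (a point): Centre of the top of the first blue cap (y = -31.5 mm in the rack's frame); it goes down with the cap. A cap is 8.4 mm across with a flat top, 60 mm above the worktop when its joint reads 0 and 55 mm when it is home.
- cap_8_top (a point): Centre of the top of the eighth and last blue cap (y = +31.5 mm in the rack's frame). Caps 1 to 8 lie at an even 9 mm pitch on the straight line between these two points.
- cap_1 (a joint): How far blue cap 1 is pressed into its tube, in m: about 0 to 0.001 at the start (standing proud), 0.005 fully home (hard stop), negative if pulled up. Each cap slides in straight down on its own against about 3 N of plug friction and stays where it is left.
- cap_2 (a joint): How far blue cap 2 is pressed into its tube, in m: about 0 to 0.001 at the start (standing proud), 0.005 fully home (hard stop), negative if pulled up. As cap 1.
- cap_3 (a joint): How far blue cap 3 is pressed into its tube, in m: about 0 to 0.001 at the start (standing proud), 0.005 fully home (hard stop), negative if pulled up. As cap 1.
- cap_4 (a joint): How far blue cap 4 is pressed into its tube, in m: about 0 to 0.001 at the start (standing proud), 0.005 fully home (hard stop), negative if pulled up. As cap 1.
- cap_5 (a joint): How far blue cap 5 is pressed into its tube, in m: about 0 to 0.001 at the start (standing proud), 0.005 fully home (hard stop), negative if pulled up. As cap 1.
- cap_6 (a joint): How far blue cap 6 is pressed into its tube, in m: about 0 to 0.001 at the start (standing proud), 0.005 fully home (hard stop), negative if pulled up. As cap 1.
- cap_7 (a joint): How far blue cap 7 is pressed into its tube, in m: about 0 to 0.001 at the start (standing proud), 0.005 fully home (hard stop), negative if pulled up. As cap 1.
- cap_8 (a joint): How far blue cap 8 is pressed into its tube, in m: about 0 to 0.001 at the start (standing proud), 0.005 fully home (hard stop), negative if pulled up. As cap 1.
- tip_box: Bystander: clear pipette tip box with shut lid, 90 x 122 x 63 mm, loose. Origin: centre of its underside.
- timer: Bystander: flat cream lab timer with three keys, 62 x 66 x 18 mm, loose. Origin: centre of its underside.
- tube50: Bystander: 50 ml tube with blue cap standing on its foot, 34 mm across, 113 mm high, loose. Origin: centre of its underside, z up.
- petri: Bystander: closed petri dish, 90 mm across, 14 mm high, loose. Origin: centre of its underside.

How it is judged:
By the outcome, as a careful person would: the job done as asked, in the order asked, and still so for the second after the job is handed in, with the robot touching nothing.
It also fails if it takes over 45 s, if anything falls off the work surface, if the arm or the gripper's body presses on something with over 40 N, if the wrist force passes 120 N, or if a joint passes its speed limit or range.

## Working session

There is one attempt and no reset: what is moved stays moved. The work goes in short steps, Python scripts to look and compute and a tool call to move; the robot and the scene stay as the last step left them, time stands still between calls to the robot, and variables do not carry over. Pictures are saved under pics/ and viewed, about 8 in all and at most 12, crops included, and the job is handed in when it is done.

Besides the shell and the picture viewer there is one more tool, called after "Emit:" in YAML: its name, and indented under it one key for each argument. move_arm: Moves the arm, as the interface text tells. Its arguments: {"type":"object","properties":{"series":{"type":"array","items":{"type":"array","items":{"type":"number"}}},"newtons":{"type":"number"}},"required":["series"]}

```bash
mkdir -p pics; python3 - <<'E'
from rig import manip
import cv2,numpy as np
o=manip.get_obs();print(o['time_s'],o['position'],o['eef_rot'],o['opening'])
for n in("scene","side"):
    p=manip.camera_params(n);print(n,p)
    cv2.imwrite(f'pics/{n}0.png',manip.camera(n)[:,:,::-1])
E
```

```text
0.0 [ 0.20816372 -0.58897706  0.24770154] [-5.73744260e-04  9.85604283e-01  1.69067594e-01 -1.33508170e-04] 0.08536688737852673
scene {'fx': 439.4745418109937, 'fy': 439.4745418109937, 'cx': 253.40293784672443, 'cy': 192.58485905345083, 'origin': array([0.01860362, 0.43336827, 0.88228245]), 'rotation': array([-0.41417329, -0.15644326,  0.30703341,  0.84244672])}
side {'fx': 367.92143562514286, 'fy': 367.92143562514286, 'cx': 257.47647936808096, 'cy': 193.64643818297708, 'origin': array([ 0.29024328, -0.74613671,  0.52690451]), 'rotation': array([ 0.84328933,  0.50344964, -0.0981364 , -0.16053289])}
```

View pics/scene0.png

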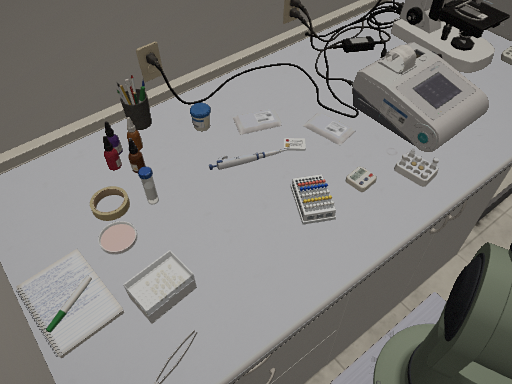

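View pics/side0.png

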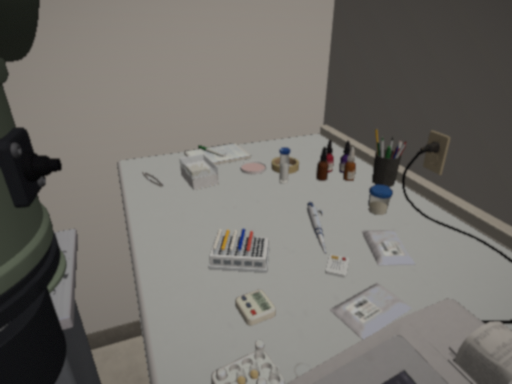

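The scene view shows the rack near (313,198) with the blue strip near (313,187). The side view shows it near (240,250) with the blue strip near (240,243).

```bash
cat >h.py <<'E'
from rig import manip
import cv2,numpy as np
from scipy.spatial.transform import Rotation as R
def ray(p,u,v):
    q=p['rotation'];r=R.from_quat([q[1],q[2],q[3],q[0]])
    d=r.apply([(u-p['cx'])/p['fx'],-(v-p['cy'])/p['fy'],-1.]);return p['origin'],d
def onz(p,u,v,z):
    o,d=ray(p,u,v);return o+d*(z-o[2])/d[2]
def proj(p,X):
    q=p['rotation'];r=R.from_quat([q[1],q[2],q[3],q[0]])
    c=r.inv().apply(np.array(X)-p['origin']);return p['cx']+p['fx']*c[0]/-c[2],p['cy']+p['fy']*-c[1]/-c[2]
def blobs(img,lo,hi,box,amin=5):
    h=cv2.cvtColor(img,cv2.COLOR_RGB2HSV);m=cv2.inRange(h,lo,hi)
    k=np.zeros_like(m);x0,y0,x1,y1=box;k[y0:y1,x0:x1]=m[y0:y1,x0:x1]
    return k
E
python3 - <<'E'
from h import *
for n,b in(("scene",(280,165,345,230)),("side",(200,220,280,280))):
    im=cv2.imread(f'pics/{n}0.png')[:,:,::-1].copy();p=manip.camera_params(n)
    for c,lo,hi,z in(("blue",(100,110,40),(125,255,255),.058),("yel",(18,90,80),(32,255,255),.054),("red",(0,110,60),(9,255,255),.054)):
        m=blobs(im,lo,hi,b);v,u=np.nonzero(m)
        if len(u)<5: print(n,c,len(u));continue
        P=np.array([onz(p,a,d,z)[:2] for a,d in zip(u,v)]);ctr=P.mean(0)
        w,V=np.linalg.eigh(np.cov(P.T));t=(P-ctr)@V[:,1]
        print(n,c,len(u),ctr.round(4),V[:,1].round(3),t.min().round(4),t.max().round(4),np.degrees(np.arctan2(V[1,1],V[0,1])).round(1),w**.5)
E
```

```text
scene blue 86 [ 0.5024 -0.1145] [0.441 0.898] -0.0363 0.0348 63.8 [0.00329493 0.02108866]
scene yel 95 [ 0.4703 -0.0987] [0.447 0.894] -0.0356 0.0357 63.4 [0.00310156 0.02091308]
scene red 70 [ 0.5189 -0.1226] [0.449 0.894] -0.0345 0.0341 63.3 [0.00255839 0.02042669]
side blue 55 [ 0.5014 -0.1212] [0.462 0.887] -0.033 0.0387 62.5 [0.00186085 0.0201297 ]
side yel 78 [ 0.4708 -0.1025] [0.455 0.891] -0.0341 0.0381 63.0 [0.00259031 0.02047862]
side red 56 [ 0.5176 -0.1289] [0.464 0.886] -0.03 0.0376 62.3 [0.00200691 0.01926341]
```

The rack's y axis points about (0.45, 0.89). Cap 1 is near (0.488,-0.145) and cap 8 near (0.516,-0.089). Next I'll go above cap 1 with the fingers shut and the pad width across the strip.

Emit:
move_arm:
  series:
    - [1,0.01,0.036,0,0,0,-4]
    - [1,0.01,0.036,0,0,0,-4]
    - [1,0.02,0.036,0,0,0,-4]
    - [1,0.02,0.036,0,0,0,-4]
    - [1,0.02,0.036,0,0,0,-4]
    - [1,0.025,0.036,-0.005,0,0,-4]
    - [1,0.025,0.036,-0.005,0,0,-4]
    - [1,0.03,0.036,-0.01,0,0,-4]
    - [1,0.03,0.036,-0.01,0,0,-4]
    - [1,0.03,0.036,-0.01,0,0,-4]
    - [1,0.03,0.036,-0.01,0,0,-4]
    - [1,0.03,0.03,-0.01,0,0,-2]
    - [1,0,0,0,0,0,0]
    - [1,0,0,0,0,0,0]
  newtons: 40

```text
time_s: 1.85
position: [0.4878, -0.1636, 0.1881]
eef_rot: [0.0, 0.973, -0.229, -0.0]
contact_force: [-0.8, -0.8, -0.5]
opening: 0.0003
```

```bash
python3 - <<'E'
from h import *
o=manip.get_obs();print(o['time_s'],o['position'],R.from_quat(np.roll(o['eef_rot'],-1)).as_matrix().round(3),o['opening'],o['contact_force'])
p=manip.camera_params('wrist');print(p)
im=manip.camera('wrist');cv2.imwrite('pics/w1raw.png',im[:,:,::-1]);cv2.imwrite('pics/w1.png',cv2.resize(im[:,:,::-1],(768,576)))
im=manip.camera('side');cv2.imwrite('pics/s1raw.png',im[:,:,::-1]);cv2.imwrite('pics/s1.png',cv2.resize(im[150:290,160:320,::-1],(640,560),interpolation=cv2.INTER_CUBIC))
E
```

```text
1.85 [ 0.48779282 -0.163638    0.18813846] [[ 0.895 -0.446 -0.001]
 [-0.446 -0.895 -0.   ]
 [-0.001  0.    -1.   ]] 0.0002528824884867271 [-0.78000464 -0.78582995 -0.4765593 ]
{'fx': 295.2022211794718, 'fy': 295.2022211794718, 'cx': 257.05393339845324, 'cy': 196.18529229898502, 'origin': array([ 0.54906946, -0.19461668,  0.31272392]), 'rotation': array([-0.52071146,  0.07273233, -0.11806194,  0.84239597])}
```

View pics/w1.png

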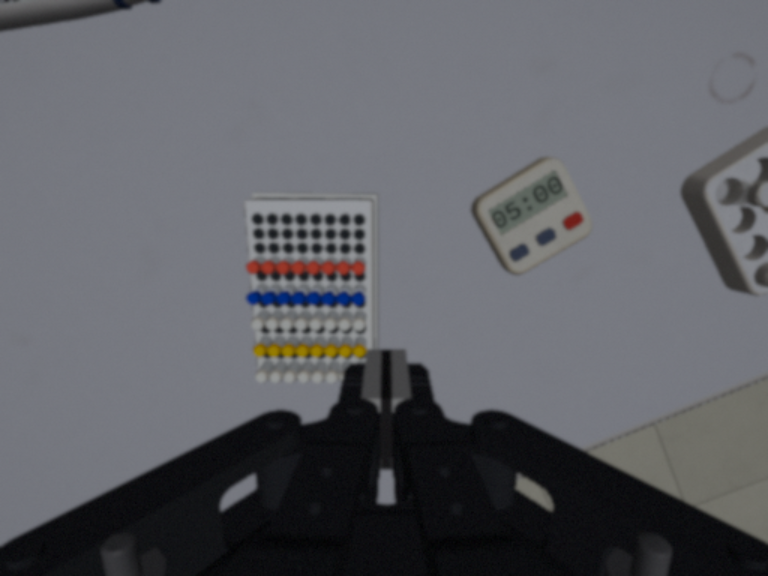

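View pics/s1.png

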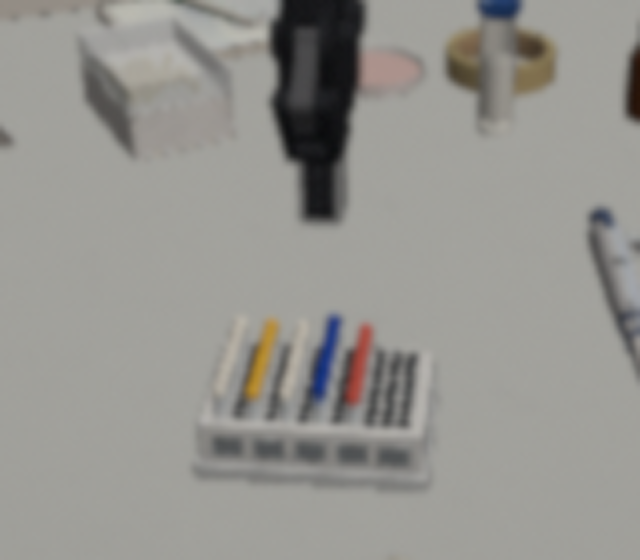

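The wrist view (768 px wide) shows the shut tip at about (385,350), spanning 363–407 in x, so it is about 14 mm thick along the strip. The blue caps run along row 298 from x≈253 (cap 8) to x≈360 (cap 1). The side view shows the tip above the rack and clear of it.

```bash
cat >>h.py <<'E'
def strip(im,p,z=.0595):
    h=cv2.cvtColor(im,cv2.COLOR_RGB2HSV);m=cv2.inRange(h,(108,150,40),(125,255,255))
    n,l,s,c=cv2.connectedComponentsWithStats(cv2.dilate(m,np.ones((3,3),np.uint8)));k=1+np.argmax(s[1:,4])
    v,u=np.nonzero((l==k)&(m>0));P=np.array([onz(p,a,b,z)[:2] for a,b in zip(u,v)])
    w,V=np.linalg.eigh(np.cov(P.T));d=V[:,1]*np.sign(V[1,1]);nn=np.array([d[1],-d[0]])
    t=P@d;s_=P@nn;lo,hi=np.percentile(t,[.5,99.5]);c=d*(lo+hi)/2+nn*(np.percentile(s_,1)+np.percentile(s_,99))/2
    return c,d,hi-lo,len(u)
E
python3 - <<'E'
from h import *
im=cv2.imread('pics/w1raw.png')[:,:,::-1].copy();p=manip.camera_params('wrist');o=manip.get_obs()
c,d,L,n=strip(im,p);print(c,d,np.degrees(np.arctan2(d[1],d[0])),L,n,'cap1',c-.0315*d,'cap8',c+.0315*d)
M=R.from_quat(np.roll(o['eef_rot'],-1)).as_matrix();tip=o['position']+M[:,2]*.017
for x in(-.011,.011):
  for y in(-.007,0,.007):print(x,y,np.array(proj(p,tip+M[:,0]*x+M[:,1]*y))*1.5)
E
```

```text
[ 0.50393492 -0.11866208] [0.45711912 0.88940548] 62.79863473988893 0.06762643823382371 507 cap1 [ 0.48953566 -0.14667836] cap8 [ 0.51833417 -0.09064581]
-0.011 -0.007 [365.42302818 399.94970524]
-0.011 0 [385.03729588 399.94772502]
-0.011 0.007 [404.65334617 399.94574461]
0.011 -0.007 [364.58395103 342.50625259]
0.011 0 [384.97639505 342.50148005]
0.011 0.007 [405.37076593 342.49670705]
```

Emit:
move_arm:
  series:
    - [1,0,0.006,-0.03,0,0,-0.5]
    - [1,0,0.007,-0.03,0,0,0]
    - [1,0,0,-0.025,0,0,0]
    - [1,0,0,-0.006,0,0,0]
    - [1,0,0,0,0,0,0]
    - [1,0,0,0,0,0,0]

```text
time_s: 2.7
position: [0.4887, -0.1507, 0.0983]
eef_rot: [0.0, 0.972, -0.234, 0.001]
contact_force: [0.1, -0.0, -0.2]
opening: -0.0001
```

```bash
python3 - <<'E'
from h import *
o=manip.get_obs();print(o['position'],o['contact_force'])
p=manip.camera_params('wrist');im=manip.camera('wrist')
c,d,L,n=strip(im,p);print(c,d,np.degrees(np.arctan2(d[1],d[0])),L,n,'cap1',c-.0315*d,'cap8',c+.0315*d)
M=R.from_quat(np.roll(o['eef_rot'],-1)).as_matrix();tip=o['position']+M[:,2]*.017
for x in(-.011,.011):
  for y in(-.007,0,.007):print(x,y,np.array(proj(p,tip+M[:,0]*x+M[:,1]*y)))
print((c-tip[:2])@d+0, np.cross(d,c-tip[:2]))
cv2.imwrite('pics/w2raw.png',im[:,:,::-1]);cv2.imwrite('pics/w2.png',cv2.resize(im[150:300,140:340,::-1],(800,600),interpolation=cv2.INTER_CUBIC))
E
```

```text
[ 0.4886862  -0.15067144  0.0982773 ] [ 0.07929514 -0.04994784 -0.24087047]
[ 0.50483151 -0.11852339] [0.44414225 0.89595628] 63.63152657958347 0.06753555016873142 1090 cap1 [ 0.49084103 -0.14674602] cap8 [ 0.51882199 -0.09030077]
-0.011 -0.007 [243.54701625 266.66384198]
-0.011 0 [256.62171682 266.6617688 ]
-0.011 0.007 [269.69763458 266.65969542]
0.011 -0.007 [242.98219434 228.3729485 ]
0.011 0 [256.5754466  228.36894014]
0.011 0.007 [270.17001451 228.36493139]
0.03596873446912381 -0.00016345063594223712<stdin>:8: DeprecationWarning: Arrays of 2-dimensional vectors are deprecated. Use arrays of 3-dimensional vectors instead. (deprecated in NumPy 2.0)
```

View pics/w2.png

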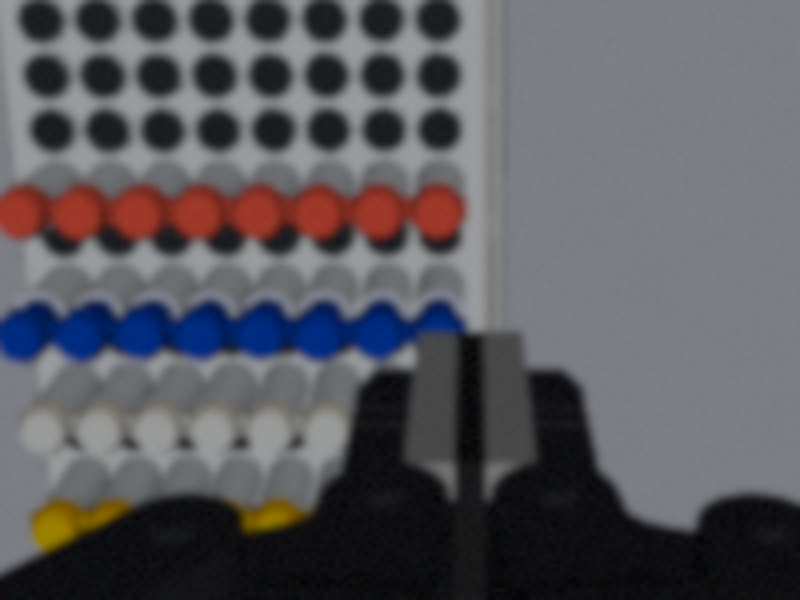

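The zoomed wrist view (x4 crop) shows the tip edge from 416 to 524 at row 332, with cap 1 at (437,325). The tip's leading edge is about 2 mm past cap 1's centre, short of cap 2 as intended. Next I'll descend gently.

Emit:
move_arm:
  series:
    - [1,0,0.0005,-0.01,0,0,0]
    - [1,0,0,-0.01,0,0,0]
    - [1,0,0,-0.001,0,0,0]
    - [1,0,0,-0.001,0,0,0]
    - [1,0,0,-0.001,0,0,0]
    - [1,0,0,0,0,0,0]

```text
time_s: 3.5
position: [0.4883, -0.1497, 0.0743]
eef_rot: [-0.0, 0.972, -0.234, -0.0]
contact_force: [0.1, 1.2, 0.7]
opening: -0.0002
```

Emit:
move_arm:
  series:
    - [1,0,0,-0.0005,0,0,0]
    - [1,0,0,-0.0005,0,0,0]
    - [1,0,0,-0.0005,0,0,0]
    - [1,0,0,0,0,0,0]

```text
time_s: 4.0
position: [0.4884, -0.1498, 0.0728]
eef_rot: [-0.0, 0.972, -0.234, 0.0]
contact_force: [-0.6, 0.3, 2.6]
opening: -0.0001
```

Emit:
move_arm:
  series:
    - [1,0,0,-0.0005,0,0,0]
    - [1,0,0,-0.0005,0,0,0]
    - [1,0,0,0,0,0,0]

```text
time_s: 4.38
position: [0.4884, -0.1498, 0.0719]
eef_rot: [-0.0, 0.972, -0.234, 0.0]
contact_force: [-0.7, 0.4, 7.2]
opening: 0.0002
```

Emit:
move_arm:
  series:
    - [1,0,0,-0.0005,0,0,0]
    - [1,0,0,0,0,0,0]

```text
time_s: 4.62
position: [0.4885, -0.1498, 0.0717]
eef_rot: [-0.0, 0.972, -0.234, 0.0]
contact_force: [-1.6, 0.8, 13.8]
opening: 0.0003
```

Cap 1 is at its hard stop (13.8 N, tip at about 54.8 mm). I'll lift, step on by 9 mm and look.

Emit:
move_arm:
  series:
    - [1,0,0,-0.0,0,0,0]
    - [1,0,0,0.005,0,0,0]
    - [1,0,0,0.01,0,0,0]
    - [1,0.004,0.0081,0,0,0,0]
    - [1,0,0,0,0,0,0]

```text
time_s: 5.25
position: [0.4927, -0.1407, 0.0863]
eef_rot: [-0.0, 0.972, -0.233, 0.0]
contact_force: [-0.9, 0.7, 0.2]
opening: 0.0
```

```bash
python3 - <<'E'
from h import *
o=manip.get_obs();print(o['position'],o['contact_force'])
p=manip.camera_params('wrist');im=manip.camera('wrist')
c,d,L,n=strip(im,p);M=R.from_quat(np.roll(o['eef_rot'],-1)).as_matrix();tip=o['position']+M[:,2]*.017
print(c,d,L,n,'cap8',c+.0315*d)
print('red/yellow ref');cv2.imwrite('pics/w3raw.png',im[:,:,::-1]);cv2.imwrite('pics/w3.png',cv2.resize(im[170:290,150:310,::-1],(800,600),interpolation=cv2.INTER_CUBIC))
E
```

```text
[ 0.49272244 -0.14070874  0.086312  ] [-0.93361269  0.74940651  0.18263878]
[ 0.50882337 -0.1110349 ] [0.44430605 0.89587507] 0.051066707210637885 987 cap8 [ 0.52281901 -0.08281484]
red/yellow ref
```

View pics/w3.png

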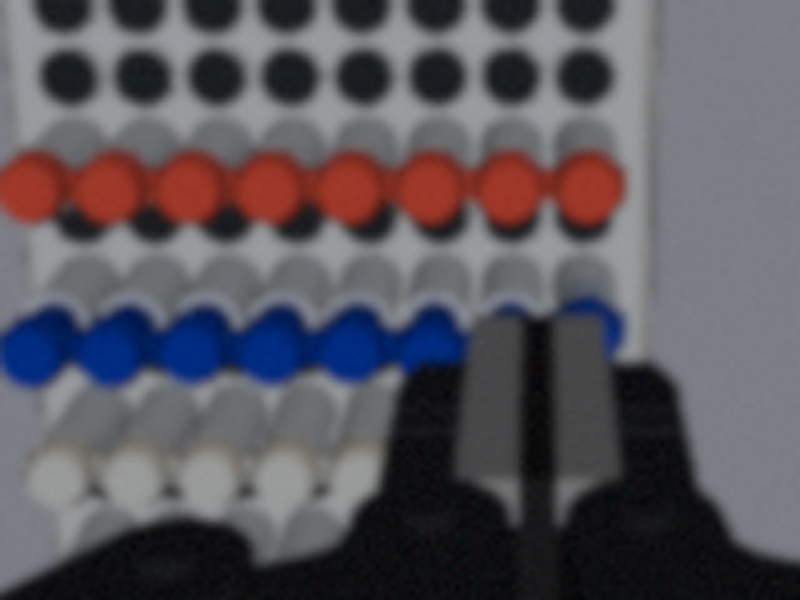

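The crop (x5) shows cap 1 low behind the tip. The tip's left edge is at x≈470 and cap 3's right edge at ≈468, so the tip sits about 2 mm too far forward. I'll step back 2 mm in y before pressing cap 2.

Emit:
move_arm:
  series:
    - [1,0,-0.002,0,0,0,0]
    - [1,0,0,-0.008,0,0,0]
    - [1,0,0,-0.001,0,0,0]
    - [1,0,0,-0.001,0,0,0]
    - [1,0,0,-0.001,0,0,0]
    - [1,0,0,-0.001,0,0,0]
    - [1,0,0,-0.001,0,0,0]
    - [1,0,0,-0.001,0,0,0]
    - [1,0,0,-0.0005,0,0,0]
    - [1,0,0,-0.0005,0,0,0]
    - [1,0,0,0,0,0,0]

```text
time_s: 6.68
position: [0.4923, -0.1437, 0.0719]
eef_rot: [-0.0, 0.972, -0.234, 0.0]
contact_force: [-5.6, 0.3, 18.9]
opening: 0.0001
```

Emit:
move_arm:
  series:
    - [1,0,0,0.005,0,0,0]
    - [1,0,0,0.005,0,0,0]
    - [1,0.004,0.0081,0,0,0,0]
    - [1,0,0,0,0,0,0]
    - [1,0,0,0,0,0,0]

```text
time_s: 7.3
position: [0.4962, -0.1354, 0.0811]
eef_rot: [0.0, 0.972, -0.234, -0.0]
contact_force: [0.0, -0.3, 0.3]
opening: -0.0002
```

Emit:
move_arm:
  series:
    - [1,0.0005,0.0008,0,0,0,0]
    - [1,0,0,-0.003,0,0,0]
    - [1,0,0,-0.001,0,0,0]
    - [1,0,0,-0.001,0,0,0]
    - [1,0,0,-0.001,0,0,0]
    - [1,0,0,-0.001,0,0,0]
    - [1,0,0,-0.001,0,0,0]
    - [1,0,0,-0.001,0,0,0]
    - [1,0,0,-0.0005,0,0,0]
    - [1,0,0,0,0,0,0]
    - [1,0,0,0,0,0,0]

```text
time_s: 8.68
position: [0.4967, -0.1348, 0.072]
eef_rot: [0.0, 0.972, -0.234, -0.0]
contact_force: [-2.8, 0.7, 9.2]
opening: -0.0001
```

Emit:
move_arm:
  series:
    - [1,0,0,-0.0005,0,0,0]
    - [1,0,0,0,0,0,0]

```text
time_s: 8.93
position: [0.4968, -0.1348, 0.0719]
eef_rot: [0.0, 0.972, -0.234, 0.0]
contact_force: [-6.5, 0.8, 18.4]
opening: 0.0003
```

Emit:
move_arm:
  series:
    - [1,0,0,0.005,0,0,0]
    - [1,0,0,0.005,0,0,0]
    - [1,0.004,0.0081,0,0,0,0]
    - [1,0,0,0,0,0,0]
    - [1,0,0,0,0,0,0]

```text
time_s: 9.55
position: [0.5008, -0.1265, 0.0811]
eef_rot: [0.0, 0.972, -0.234, -0.0]
contact_force: [0.9, 0.1, -0.0]
opening: -0.0002
```

Emit:
move_arm:
  series:
    - [1,0,0,-0.003,0,0,0]
    - [1,0,0,-0.001,0,0,0]
    - [1,0,0,-0.001,0,0,0]
    - [1,0,0,-0.001,0,0,0]
    - [1,0,0,-0.001,0,0,0]
    - [1,0,0,-0.001,0,0,0]
    - [1,0,0,-0.001,0,0,0]
    - [1,0,0,-0.0005,0,0,0]
    - [1,0,0,-0.0003,0,0,0]
    - [1,0,0,0,0,0,0]

```text
time_s: 10.8
position: [0.5008, -0.1267, 0.0719]
eef_rot: [0.0, 0.972, -0.234, 0.0]
contact_force: [-3.6, -0.3, 14.4]
opening: -0.0
```

Emit:
move_arm:
  series:
    - [1,0,0,0.005,0,0,0]
    - [1,0,0,0.0048,0,0,0]
    - [1,0.004,0.0081,0,0,0,0]
    - [1,0,0,0,0,0,0]
    - [1,0,0,0,0,0,0]

```text
time_s: 11.42
position: [0.5047, -0.1184, 0.0811]
eef_rot: [0.0, 0.972, -0.234, -0.0]
contact_force: [-0.2, -0.3, 0.1]
opening: 0.0001
```

```bash
python3 - <<'E'
from h import *
o=manip.get_obs();print(o['position'],o['contact_force'])
p=manip.camera_params('wrist');im=manip.camera('wrist')
c,d,L,n=strip(im,p);print(c,d,L,n,'end8',c+L/2*d,'ref',np.array([.50483,-.11852])+.03377*np.array([.44414,.89596]))
cv2.imwrite('pics/w4raw.png',im[:,:,::-1]);cv2.imwrite('pics/w4.png',cv2.resize(im[170:290,190:350,::-1],(800,600),interpolation=cv2.INTER_CUBIC))
E
```

```text
[ 0.50473253 -0.11839806  0.0811109 ] [-0.17296186 -0.29977356  0.10087756]
[ 0.51517006 -0.09911494] [0.37532566 0.92689301] 0.02497477833700637 472 end8 [ 0.5198569  -0.08754046] ref [ 0.51982861 -0.08826343]
```

View pics/w4.png

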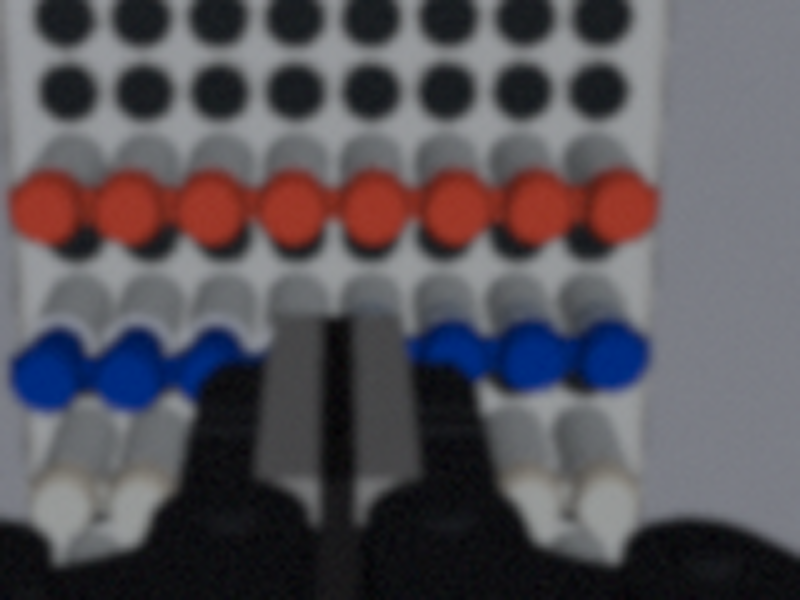

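The crop shows caps 1–3 down at row ≈352 (x 610, 530, 455) and caps 7–8 still proud at row ≈370. The rack has not moved. On to cap 5.

Emit:
move_arm:
  series:
    - [1,0,0,-0.003,0,0,0]
    - [1,0,0,-0.001,0,0,0]
    - [1,0,0,-0.001,0,0,0]
    - [1,0,0,-0.001,0,0,0]
    - [1,0,0,-0.001,0,0,0]
    - [1,0,0,-0.001,0,0,0]
    - [1,0,0,-0.001,0,0,0]
    - [1,0,0,-0.0005,0,0,0]
    - [1,0,0,-0.0003,0,0,0]
    - [1,0,0,0,0,0,0]

```text
time_s: 12.72
position: [0.5048, -0.1186, 0.0719]
eef_rot: [0.0, 0.972, -0.234, 0.0]
contact_force: [-4.0, 0.6, 15.5]
opening: 0.0001
```

Emit:
move_arm:
  series:
    - [1,0,0,0.005,0,0,0]
    - [1,0,0,0.0048,0,0,0]
    - [1,0.004,0.0081,0,0,0,0]
    - [1,0,0,0,0,0,0]
    - [1,0,0,0,0,0,0]

```text
time_s: 13.35
position: [0.5087, -0.1103, 0.0811]
eef_rot: [0.0, 0.972, -0.234, -0.0]
contact_force: [-0.4, 0.7, 0.3]
opening: -0.0001
```

Emit:
move_arm:
  series:
    - [1,0,0,-0.003,0,0,0]
    - [1,0,0,-0.001,0,0,0]
    - [1,0,0,-0.001,0,0,0]
    - [1,0,0,-0.001,0,0,0]
    - [1,0,0,-0.001,0,0,0]
    - [1,0,0,-0.001,0,0,0]
    - [1,0,0,-0.001,0,0,0]
    - [1,0,0,-0.0005,0,0,0]
    - [1,0,0,-0.0003,0,0,0]
    - [1,0,0,0,0,0,0]

```text
time_s: 14.6
position: [0.5088, -0.1105, 0.0719]
eef_rot: [0.0, 0.972, -0.234, 0.0]
contact_force: [-4.7, 0.3, 14.6]
opening: -0.0001
```

Emit:
move_arm:
  series:
    - [1,0,0,0.005,0,0,0]
    - [1,0,0,0.0048,0,0,0]
    - [1,0.004,0.0081,0,0,0,0]
    - [1,0,0,0,0,0,0]
    - [1,0,0,0,0,0,0]

```text
time_s: 15.22
position: [0.5127, -0.1022, 0.0811]
eef_rot: [0.0, 0.972, -0.234, -0.0]
contact_force: [0.0, -0.1, 0.4]
opening: 0.0002
```

Emit:
move_arm:
  series:
    - [1,0,0,-0.003,0,0,0]
    - [1,0,0,-0.001,0,0,0]
    - [1,0,0,-0.001,0,0,0]
    - [1,0,0,-0.001,0,0,0]
    - [1,0,0,-0.001,0,0,0]
    - [1,0,0,-0.001,0,0,0]
    - [1,0,0,-0.001,0,0,0]
    - [1,0,0,-0.0005,0,0,0]
    - [1,0,0,-0.0003,0,0,0]
    - [1,0,0,0,0,0,0]

```text
time_s: 16.48
position: [0.5127, -0.1024, 0.0719]
eef_rot: [0.0, 0.972, -0.234, 0.0]
contact_force: [-5.7, 0.5, 15.5]
opening: 0.0001
```

Emit:
move_arm:
  series:
    - [1,0,0,0.005,0,0,0]
    - [1,0,0,0.0048,0,0,0]
    - [1,0.004,0.0081,0,0,0,0]
    - [1,0,0,0,0,0,0]
    - [1,0,0,0,0,0,0]

```text
time_s: 17.1
position: [0.5167, -0.0941, 0.0811]
eef_rot: [0.0, 0.972, -0.234, -0.0]
contact_force: [0.1, 0.2, -0.5]
opening: -0.0
```

Emit:
move_arm:
  series:
    - [1,0,0,-0.003,0,0,0]
    - [1,0,0,-0.001,0,0,0]
    - [1,0,0,-0.001,0,0,0]
    - [1,0,0,-0.001,0,0,0]
    - [1,0,0,-0.001,0,0,0]
    - [1,0,0,-0.001,0,0,0]
    - [1,0,0,-0.001,0,0,0]
    - [1,0,0,-0.0005,0,0,0]
    - [1,0,0,-0.0003,0,0,0]
    - [1,0,0,0,0,0,0]

```text
time_s: 18.35
position: [0.5167, -0.0943, 0.0719]
eef_rot: [0.0, 0.972, -0.234, 0.0]
contact_force: [-5.1, 0.6, 14.9]
opening: 0.0002
```

Emit:
move_arm:
  series:
    - [1,0,0,0.005,0,0,0]
    - [1,0,0,0.01,0,0,0]
    - [1,0,0,0.03,0,0,0]
    - [1,-0.03,0.015,0.03,0,0,0]
    - [1,-0.03,0.015,0.01,0,0,0]
    - [1,-0.02,0.01,0,0,0,0]
    - [1,0,0,0,0,0,0]
    - [1,0,0,0,0,0,0]

```text
time_s: 19.35
position: [0.4376, -0.0544, 0.1568]
eef_rot: [-0.0, 0.972, -0.234, 0.001]
contact_force: [0.0, -0.0, -0.4]
opening: 0.0
```

```bash
python3 - <<'E'
from h import *
o=manip.get_obs();print(o['position'],o['contact_force'])
p=manip.camera_params('wrist');im=manip.camera('wrist')
u,v=proj(p,[.504,-.118,.055]);print(u,v);u,v=int(min(max(u,80),432)),int(min(max(v,60),324))
cv2.imwrite('pics/w5raw.png',im[:,:,::-1]);cv2.imwrite('pics/w5.png',cv2.resize(im[v-60:v+60,u-80:u+80,::-1],(800,600),interpolation=cv2.INTER_CUBIC))
E
```

```text
[ 0.43760624 -0.05443369  0.15684664] [ 0.02170002 -0.02065531 -0.39779533]
293.5194965611784 84.07381954420005
```

View pics/w5.png

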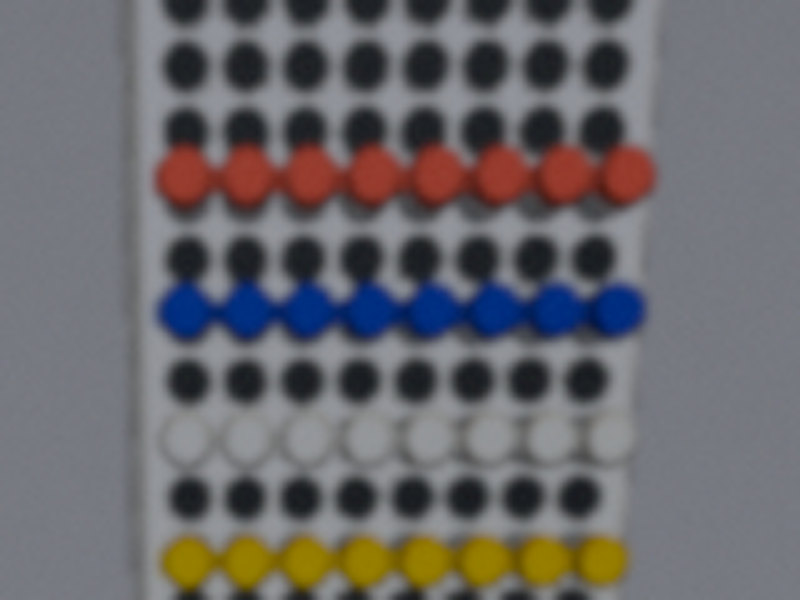

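The crop shows all eight blue caps in one straight row (310±2, x 186–618). The row spacing from red to blue to white to yellow (133, 128, 122 px) is even, so blue is level with the others. As a last check I'll press cap 8 alone from the far side, as I did cap 1, to confirm its stop height.

Emit:
move_arm:
  series:
    - [1,0.02,-0.008,0,0,0,0]
    - [1,0.03,-0.012,0,0,0,0]
    - [1,0.03,-0.012,-0.03,0,0,0]
    - [1,0.003,0,-0.03,0,0,0]
    - [1,0,0,-0.016,0,0,0]
    - [1,0,0,-0.003,0,0,0]
    - [1,0,0,-0.002,0,0,0]
    - [1,0,0,-0.001,0,0,0]
    - [1,0,0,-0.001,0,0,0]
    - [1,0,0,-0.001,0,0,0]
    - [1,0,0,0,0,0,0]

```text
time_s: 20.78
position: [0.5198, -0.0863, 0.0725]
eef_rot: [-0.0, 0.972, -0.234, 0.0]
contact_force: [-0.9, -0.6, 0.7]
opening: -0.0002
```

Emit:
move_arm:
  series:
    - [1,0,0,-0.0005,0,0,0]
    - [1,0,0,-0.0003,0,0,0]
    - [1,0,0,0,0,0,0]

```text
time_s: 21.15
position: [0.5198, -0.0863, 0.0719]
eef_rot: [-0.0, 0.972, -0.234, 0.0]
contact_force: [-1.7, 0.3, 7.5]
opening: 0.0002
```

Emit:
move_arm:
  series:
    - [1,0,0,-0.0003,0,0,0]
    - [1,0,0,-0.0003,0,0,0]
    - [1,0,0,0,0,0,0]

```text
time_s: 21.52
position: [0.52, -0.0864, 0.0717]
eef_rot: [-0.0, 0.972, -0.234, 0.0]
contact_force: [-4.2, 0.5, 16.3]
opening: 0.0001
```

Cap 8 behaves exactly as cap 1 did (7.5 N at 71.9 mm, 16 N at 71.7 mm), so it is home. Next I'll retreat and check the rack and bystanders against the first pictures.

Emit:
move_arm:
  series:
    - [1,0,0,0.005,0,0,0]
    - [1,0,0,0.015,0,0,0]
    - [1,0,0,0.04,0,0,0]
    - [1,0,0,0.04,0,0,0]
    - [1,-0.03,0,0.04,0,0,0]
    - [1,-0.04,0,0.02,0,0,0]
    - [1,-0.03,0,0,0,0,0]
    - [1,0,0,0,0,0,0]
    - [1,0,0,0,0,0,0]

```text
time_s: 22.65
position: [0.4204, -0.0862, 0.2317]
eef_rot: [-0.0, 0.972, -0.234, 0.001]
contact_force: [-0.3, -0.2, -0.2]
opening: 0.0002
```

```bash
python3 - <<'E'
from h import *
o=manip.get_obs();print(o['time_s'],o['position'],o['contact_force'])
im=manip.camera('scene');a=cv2.imread('pics/scene0.png')
d=cv2.absdiff(a,im[:,:,::-1]).max(2);d=(cv2.GaussianBlur(d,(5,5),0)>25).astype(np.uint8)
n,l,s,c=cv2.connectedComponentsWithStats(d);print([tuple(map(int,r)) for r in s[1:] if r[4]>8])
cv2.imwrite('pics/scene2.png',im[:,:,::-1])
E
```

```text
22.65 [ 0.42037547 -0.08624093  0.23171665] [-0.33089054 -0.19063251 -0.16894362]
[(310, 0, 168, 172, 11542), (476, 0, 15, 4, 42), (367, 96, 12, 11, 73), (299, 183, 30, 9, 175), (421, 194, 91, 190, 7700), (442, 320, 3, 10, 19)]
```

View pics/scene2.png

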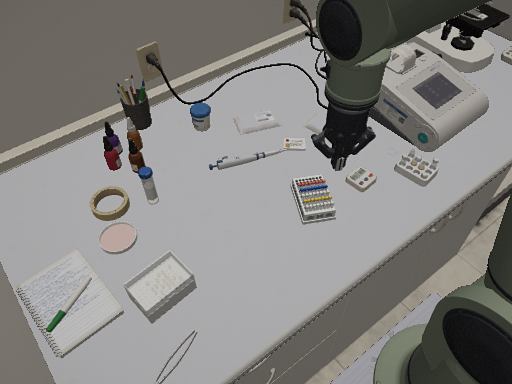

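The scene view shows the rack unmoved near (313,198) and the bystanders where they were. Apart from the arm, the only change is along the blue strip (299–329, 183–192). I'll hand it in.

```bash
python3 -c "
from rig import manip;print(manip.sign_off())"
```

```text
the job is handed in; nothing more can be done
None
```

I pressed the blue caps down one at a time from cap 1 to cap 8 with shut fingertips, and the job is handed in at about 22.7 s.

**Force:** each press ended at a hard stop of about 14–19 N, with the fingertips at about 55 mm.

**Checks that agreed:**
- The close view after the eighth press shows all eight blue caps in one straight row, level with the other strips.
- I pressed cap 8 once more on its own from the far end. Its stop height and force matched cap 1's, at about 16 N.
- Comparing the first and last scene pictures, only the arm and the blue strip changed. The rack and the bystanders are where they were.

**What was off:** the first move to cap 2 went about 2 mm too far along the strip. I saw it in the picture and corrected it before pressing. While pressing there were small sideways forces of up to about 6.5 N, but the rack did not visibly move.

**Not resolved:** caps 2 to 7 were always pressed with the fingertips also resting on the cap before. Their stop heights came out the same to about 0.2 mm, and the pictures cannot show finer differences than that.

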